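# Sterilise the nail brush

## Robot

A 7-joint arm with a two-finger parallel gripper is mounted at the origin on the work surface. World frame = base frame: x ahead of the robot, y to its left, z up, the work surface at z = 0. Lengths are in m, angles in rad, forces in N, time in s.
With the tool pointing down it reaches from about 0.425 to 0.875 m from the base axis. Payload 8.4 kg.
Tool frame: the origin (TCP) lies midway between the tips of the shut fingers; the grasp point (between the pads) lies 19 mm behind it; z points along the fingers, y is the line along which they close (so a half turn about z gives the same grasp; the last joint's range is limited). The gripper opens to 87 mm and grips with 3 to 60 N. Pads are 19 mm wide; open, the fingers measure 117 mm over their backs; the gripper's body (75 mm by 190 mm) begins 51 mm behind the grasp point.
Start: joints at [-1.402, 0.333, 0.04, 1.465, -0.013, 1.343, -0.059], TCP at [0.172, 0.627, 0.187] pointing down, gripper open.
Joint ranges: [-2.58, 2.58], [-0.38, 2.09], [-1.3, 1.39], [0.25, 2.4], [-1.5, 4.64], [0.08, 2.09], [-2.65, 2.65]. Speed limits (rad/s): [2.22, 2.22, 2.79, 2.79, 3.14, 3.14, 3.14].

## Interface

Orientations are given as a unit quaternion [w, x, y, z].
In Python, from bench import readout, optics, ctrl gives the robot as it stands.
- The arm moves only by the tool carry_out, never from a script. Its argument "motion" is a list that holds one entry, the list of rows, each a list of 5 numbers: the closure, from -1 (fully open) to 1 (shut), then the shift along the tool's x, y, z in mm, then the turn about the tool's z in degrees. In form: [[[grip, tx, ty, tz, roll], ...]]. A call has 1 to 10 rows; each row is the pose to reach, as a shift and turn from the pose commanded when the call began, along the tool's axes at that moment; what a row does not reach only later rows make up. A row lasts 1/12 s, in which the tool goes at most 41.7 mm and 7.16 degrees, less where a joint would pass 70% of its speed; a pose out of reach is approached as far as the arm can. A call with a gripper value outside its range is refused whole. The fingers move at their own pace and stop on an object; the grip force is fixed at half the most. Time passes only in rows, so rows that repeat a pose let the fingers close. It gives the time, the measured TCP pose, the force, the opening and the grip force at its end, in the units of the state.
- readout.get_state(): the state, without advancing time (a new reading comes with each control period).
- optics.grab_frame(name): name is "scene" or "top" or "wrist"; returns the picture (400x640x3 uint8, red, green, blue); there is no depth.
- optics.calibration(name): a dict with "fx", "fy", "cx", "cy" (pixels), "R" (3x3) and "t" (3): a world point X has camera coordinates R X + t; the wrist camera has in their place "hand_eye" (4x4, takes a point from camera to tool coordinates, whose origin is the TCP and whose axes are the flange's). Camera axes: x right, y down, z forward; pixel columns grow to the right and rows downward; lengths in m; the calibration is good to about 2 mm. A picture is of the moment at which its call begins: read the wrist's pose just before it. calibration takes no time and is no camera call.
- ctrl.hand_in(): hands the job in; it is judged then, once.
The state is a dict: "time": time; "q": joint angles; "joint_vel": joint speeds; "joint_torque": joint torques, N m; "position": TCP position; "ee_rot": TCP orientation; "force": force on the tool from outside, world axes, zero at the start; "wrist_torque": the same for the moment, N m; "grip_width": finger opening in m; "grip_force": force on a finger pad.
Only numpy, scipy, OpenCV 4.12 (cv2) and the standard library are available. Lean on these libraries where they do the work, as an engineer would, in place of code of your own. Each camera call takes 0.05 s, during which the arm holds its last target. There are 200 camera calls.

## Task

Take the green nail brush from the lower bamboo tier and lay it bristles down in the open drawer of the white steriliser, then push the drawer fully shut. After that turn the dial until its orange pointer stands at the green mark, and last press the red start treadle right down to its stop, hold it there for a moment and let it spring back. Keep to this order and leave the cup, nail file, swab jar and hair clip where they are.

Things in the scene. Friction and masses are not known exactly. Their poses are not given: they have to be found in the camera images.
- steriliser: white box standing fixed on the counter, 200 deep (x) x 260 wide (y) x 100 high; origin at the centre of its underside, z up, front face with the drawer towards its -x. On its flat top (z 100 mm) are the dial on an aluminium disc (axis at x -30, y +65) and the red treadle (y -75).
- drawer (a joint): how far the drawer is pulled out towards the steriliser's -x, in m: 0 fully shut, 0.14 fully out. Slides with about 1.5 N friction and stays where it is left.
- drawer_floor (a point): centre of the drawer's inner floor, moves with it, 18 mm above the counter, axes like the steriliser's. Inside: x -90 to +87, y -111 to +111; side and back walls 30 high, blue front panel at x -110 to -100, 256 wide, 70 high above the floor. The part under the housing (whose front face is at steriliser x -100) is not open from above; the housing's ceiling is 74 above this floor.
- drawer_handle (a point): middle of the steel bar handle, 100 mm long along y, about 10 mm thick, 22 mm in front of the blue drawer front, 63 mm above the counter; moves with the drawer.
- dial (a joint): angle of the dial in rad, growing clockwise seen from above; range 0 to 4.2; 2.1 when the orange pointer is exactly at the green mark. The black scale marks are 0.7 rad apart. Light friction (0.05 N m), stays where left.
- dial_grip (a point): on the dial's vertical axis, 30 mm above the steriliser's top, in the black grip bar: 66 mm long (along this point's x, pointing to the orange pointer end), 18 mm wide (y), from 11 to 39 mm above the steriliser's top; below it a disc of radius 34 mm, top 12 mm above the steriliser's top.
- dial_pointer (a point): outer end of the orange pointer line on top of the dial's grip bar, 33 mm from the dial's axis.
- green_mark (a point): middle of the green mark on the scale (15 x 8 mm), on the steriliser's top 46 mm from the dial's axis, towards the steriliser's +x.
- treadle (a joint): angle of the spring treadle in rad: 0 at rest (raised), 0.22 at its lower stop; it springs back by itself.
- treadle_press (a point): place to press on the red treadle's upper face, near its raised free end; moves with it. The treadle is a plate 85 long x 70 wide x 8 mm, hinged across its far (+x) edge, free end towards -x; this point drops about 15 mm to the stop, which takes about 7 N.
- nail_brush: green plastic nail brush, loose, 96 long (x) x 38 wide (y) x 62 high, 90 g; origin at the centre of its underside, z up, white bristle block below (0 to 18 mm), back plate 38 wide (18 to 30 mm), on it a grip ridge 80 long x 18 wide from 30 to 62 mm high along x.
- rack: two stacking tiers of bamboo, fixed; lower tier 203 (x) x 300 (y), top 45 mm above the counter; upper tier 203 x 120 at y +30 to +150, top 157 mm above the counter, on four posts. Origin at the centre of the underside. The brush lies on the open part of the lower tier (y below 0).
- cup: blue ceramic cup on the lower tier under the upper one, radius 36, 75 high, origin at the centre of its underside; leave alone.
- nail_file: steel nail file with black handle, 151 x 18 x 6, flat on the lower tier near the upper tier's edge, origin near its middle on the underside; leave alone.
- swab_jar: closed clear glass jar of cotton swabs on the upper tier, radius 34, 91 high, origin at the centre of its underside; leave alone.
- hair_clip: red hair clip on the upper tier, 85 x 26 x 16, origin at the centre of its underside; leave alone.
Things that resemble listed ones, but are neither listed nor needed, are in the scene too. Several things have the shape of the nail_brush; the one meant has the colours described above.

How it is judged:
On the way, in this order (a step that is already met when the one before it is completed fails the run):
1. the brush lies bristles down in the drawer, let go (x of nail_brush in the frame of drawer_floor between -0.082 and 0.07 m and y of nail_brush in the frame of drawer_floor between -0.1 and 0.1 m and z of nail_brush in the frame of drawer_floor between -0.006 and 0.008 m and angle between nail_brush's own z axis and vertical below 0.15 rad and contact force between the fingers and nail_brush below 0.2 N), for 0.2 s.
2. the drawer is fully shut with the brush in it (x of nail_brush in the frame of drawer_floor between -0.082 and 0.07 m and y of nail_brush in the frame of drawer_floor between -0.1 and 0.1 m and z of nail_brush in the frame of drawer_floor between -0.006 and 0.008 m and angle between nail_brush's own z axis and vertical below 0.15 rad and value of joint drawer below 0.006 m), for 0.2 s.
3. the dial's pointer stands at the green mark (value of joint dial between 1.98 and 2.22 rad and value of joint drawer below 0.006 m), for 0.2 s.
4. the treadle is pressed down to its stop (all of step 3 and value of joint treadle above 0.19 rad), for 0.15 s.
At the end, for the whole second after the job is handed in: The brush lies bristles down (within 0.15 rad) on the drawer's floor, the drawer is shut to within 6 mm, the dial is within 0.12 rad of the green mark (joint 2.1), and the treadle has sprung back up (below 0.03 rad) (all of step 3 and x of nail_brush in the frame of drawer_floor between -0.082 and 0.07 m and y of nail_brush in the frame of drawer_floor between -0.1 and 0.1 m and z of nail_brush in the frame of drawer_floor between -0.006 and 0.008 m and angle between nail_brush's own z axis and vertical below 0.15 rad and value of joint treadle below 0.03 rad); the robot touches nothing.
It fails at once if the treadle is pressed before the drawer is shut and the dial is set (value of joint treadle above 0.15 rad and (value of joint drawer above 0.02 m or value of joint dial below 1.9 rad or value of joint dial above 2.3 rad)).
It fails at once if the cup, file, jar or clip is shifted by more than 30 mm or tipped over ((distance of cup from where it was at the start of the episode above 0.03 m or angle between cup's own z axis and vertical above 0.5 rad) or (distance of nail_file from where it was at the start of the episode above 0.03 m or angle between nail_file's own z axis and vertical above 0.5 rad) or (distance of swab_jar from where it was at the start of the episode above 0.03 m or angle between swab_jar's own z axis and vertical above 0.5 rad) or (distance of hair_clip from where it was at the start of the episode above 0.03 m or angle between hair_clip's own z axis and vertical above 0.5 rad)).
It also fails if it takes over 64 s, if anything falls off the work surface, if the arm or the gripper's body presses on something with over 40 N, if the wrist force passes 120 N, or if a joint passes its speed limit or range.

## Working session

There is one attempt and no reset: what is moved stays moved. The work goes in short steps, Python scripts to look and compute and a tool call to move; the robot and the scene stay as the last step left them, time stands still between calls to the robot, and variables do not carry over. Pictures are saved under pics/ and viewed, at most 10 in all, crops included, and the job is handed in when it is done.

Besides the shell and the picture viewer there is one more tool, called after "Call:" by a JSON object that holds its "fn" and its "kwargs", one argument or row to a line. carry_out: Moves the arm, as the interface text tells. Its arguments: {"type":"object","properties":{"motion":{"type":"array"}},"required":["motion"]}

```bash
mkdir -p pics && python3 - <<'E'
from bench import readout, optics
import cv2
s=readout.get_state(); print({k:s[k] for k in("time","position","ee_rot","grip_width")})
for n in("scene","top"):
    cv2.imwrite(f"pics/{n}0.png",optics.grab_frame(n)[:,:,::-1])
    c=optics.calibration(n); print(n,c)
print(optics.calibration("wrist"))
E
```

```text
{'time': 0.0, 'position': array([0.1718852 , 0.6263194 , 0.18567554]), 'ee_rot': array([-5.32454777e-05,  1.33511660e-01,  9.91046919e-01, -7.99450831e-04]), 'grip_width': 0.08696533143723763}
scene {'fx': 492.823417871806, 'fy': 492.823417871806, 'cx': 316.0556927638603, 'cy': 208.66588144030865, 'R': array([[ 0.24112622,  0.97030618,  0.01908042],
       [ 0.66450142, -0.15073929, -0.73192591],
       [-0.70731606,  0.18916549, -0.68111702]]), 't': array([-0.2005413 , -0.24393304,  1.59993314])}
top {'fx': 453.35475053868277, 'fy': 453.35475053868277, 'cx': 317.2605768271884, 'cy': 197.80232732847716, 'R': array([[-4.66069850e-03, -9.99988392e-01, -1.22211730e-03],
       [-9.87670953e-01,  4.79451781e-03, -1.56470771e-01],
       [ 1.56474814e-01,  4.77786666e-04, -9.87681834e-01]]), 't': array([0.06384999, 0.52907601, 1.19124222])}
{'fx': 307.6479913820139, 'fy': 307.6479913820139, 'cx': 322.2151508574184, 'cy': 207.20645799693185, 'hand_eye': array([[ 7.76537905e-04, -9.63988854e-01, -2.65941511e-01,
         7.27967806e-02],
       [ 9.99999687e-01,  7.08604002e-04,  3.51397951e-04,
        -1.19741951e-03],
       [-1.50296489e-04, -2.65941701e-01,  9.63989102e-01,
        -1.97819383e-01],
       [ 0.00000000e+00,  0.00000000e+00,  0.00000000e+00,
         1.00000000e+00]])}
```

View pics/scene0.png

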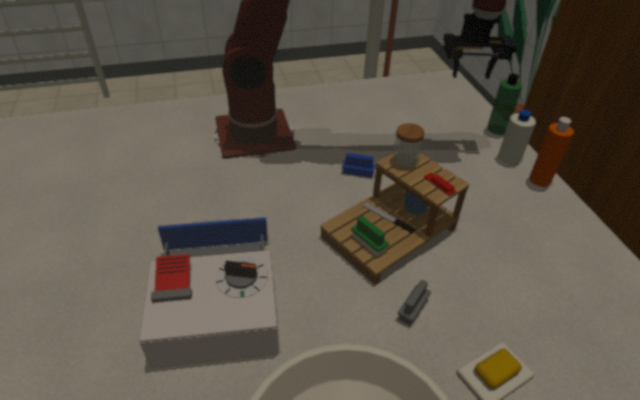

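View pics/top0.png

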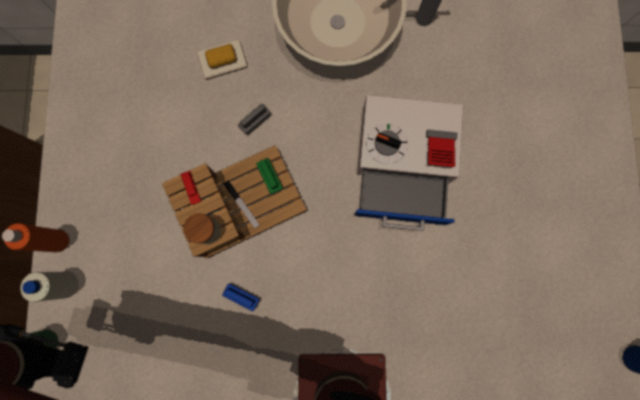

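The scene view shows the green brush at (370,235) on the lower tier, the steriliser at (215,300) and the dial at (240,275). In the top view the brush is at (269,176), the dial at (388,142), the treadle at (441,150) and the handle at (402,225). The blue brush at (241,296) and the grey one at (255,119) are decoys.

```bash
cat > h.py <<'E'
from bench import readout, optics
import cv2, numpy as np
from scipy.spatial.transform import Rotation as Ro
def tool():
    s=readout.get_state(); q=np.array(s["ee_rot"]); 
    return Ro.from_quat(q[[1,2,3,0]]).as_matrix(), np.array(s["position"])
class View:
    def __init__(s,name,save=None):
        c=optics.calibration(name); s.K=c
        if name=="wrist":
            R,p=tool(); H=np.array(c["hand_eye"]); s.Rw=R@H[:3,:3]; s.o=R@H[:3,3]+p
        else: s.Rw=np.array(c["R"]).T; s.o=-s.Rw@np.array(c["t"])
        s.im=optics.grab_frame(name)
        if save: cv2.imwrite(f"pics/{save}.png",s.im[:,:,::-1])
        s.hsv=cv2.cvtColor(s.im,cv2.COLOR_RGB2HSV)
    def dir(s,px):
        d=s.Rw@np.array([(px[0]-s.K["cx"])/s.K["fx"],(px[1]-s.K["cy"])/s.K["fy"],1]); return d/np.linalg.norm(d)
    def at(s,px,z): d=s.dir(px); return s.o+d*(z-s.o[2])/d[2]
    def px(s,X):
        c=s.Rw.T@(np.array(X)-s.o); return np.array([c[0]/c[2]*s.K["fx"]+s.K["cx"],c[1]/c[2]*s.K["fy"]+s.K["cy"]])
    def blobs(s,lo,hi,amin=15,box=None):
        m=cv2.inRange(s.hsv,np.array(lo),np.array(hi))
        if box: b=np.zeros_like(m); x0,y0,x1,y1=box; b[y0:y1,x0:x1]=1; m=m*b
        cs,_=cv2.findContours(m,cv2.RETR_EXTERNAL,cv2.CHAIN_APPROX_NONE)
        return sorted([c for c in cs if cv2.contourArea(c)>=amin],key=cv2.contourArea,reverse=True)
def cen(c): m=cv2.moments(c); return np.array([m["m10"],m["m01"]])/m["m00"]
def tri(views,pxs):
    A=np.zeros((3,3));b=np.zeros(3);D=[]
    for v,p in zip(views,pxs):
        d=v.dir(p);P=np.eye(3)-np.outer(d,d);A+=P;b+=P@v.o;D.append((P,v.o))
    X=np.linalg.solve(A,b); return X,[np.linalg.norm(P@(X-o)) for P,o in D]
E
python3 - <<'E'
from h import *
np.set_printoptions(precision=4,suppress=True)
t=View("top");s=View("scene")
for n,lo,hi,zt in(("green",(45,90,30),(85,255,255),.09),("red",(0,170,60),(8,255,255),.11),("orange",(8,150,60),(14,255,255),.14),("blue",(105,120,40),(125,255,255),.088)):
    for v,w in((t,"top"),(s,"scene")):
        for c in v.blobs(lo,hi,4):
            print(n,w,cv2.contourArea(c),cen(c),np.array(cv2.boundingRect(c)),cv2.minAreaRect(c)[1:],v.at(cen(c),zt))
E
```

```text
green top 410.5 [269.0844 175.719 ] [257 159  25  35] ((34.43716812133789, 13.55606746673584), 64.65382385253906) [0.5812 0.1878 0.09  ]
green scene 721.0 [504.567  103.9445] [489  80  32  54] ((19.60611915588379, 55.65608215332031), 18.43494987487793) [0.1382 0.7981 0.09  ]
green scene 573.0 [369.8106 233.7112] [352 216  36  35] ((38.88726806640625, 17.959983825683594), 38.65980529785156) [0.5965 0.1862 0.09  ]
green scene 493.0 [514.4344  24.1126] [499   0  27  45] ((44.0, 26.0), 90.0) [-0.4328  1.1695  0.09  ]
green scene 69.0 [548.8502   6.5507] [540   0  15  20] ((7.602630138397217, 22.807889938354492), 26.56505012512207) [-0.5788  1.4286  0.09  ]
green scene 13.5 [541.1975   6.5062] [538   0   8  16] ((15.0, 7.0), 90.0) [-0.586   1.3943  0.09  ]
green scene 11.0 [520.7576  49.2879] [518  44   6  17] ((16.0, 5.0), 90.0) [-0.2117  1.0666  0.09  ]
green scene 4.0 [538.7917  31.    ] [538  26   3  10] ((9.0, 2.0), 90.0) [-0.3496  1.2322  0.09  ]
red top 644.0 [440.867  151.5432] [428 137  27  30] ((26.635528564453125, 27.94547462463379), 3.5763344764709473) [ 0.6391 -0.2617  0.11  
[... 3353 characters left out ...]
25] ((33.98823165893555, 13.416406631469727), 26.56505012512207) [0.2695 0.2559 0.088 ]
blue top 381.0 [403.3163 216.339 ] [356 209  97  15] ((96.30699920654297, 5.793799877166748), 6.088528156280518) [ 0.4722 -0.1621  0.088 ]
blue top 105.5 [ 29.6667 286.9542] [ 23 282  14  11] ((10.0, 13.0), 90.0) [0.2964 0.7926 0.088 ]
blue scene 461.0 [358.6421 163.8847] [343 153  32  23] ((31.112699508666992, 19.374725341796875), 8.13010311126709) [0.3344 0.242  0.088 ]
blue scene 190.0 [212.2693 223.6149] [159 218 106  12] ((4.208987236022949, 105.3829116821289), 85.46223449707031) [ 0.4793 -0.1679  0.088 ]
blue scene 72.5 [524.4828 114.3816] [520 110  11  10] ((9.0, 10.0), 90.0) [0.2056 0.8301 0.088 ]
```

Call:
{"fn": "carry_out", "kwargs": {
  "motion": [
    [[-1,0,0,-80,0],[-1,0,0,-140,0],[-1,0,0,-160,0],[-1,-512,-315,-160,-41],[-1,-512,-315,-160,-41],[-1,-512,-315,-160,-41],[-1,-512,-315,-160,-41],[-1,-512,-315,-160,-41],[-1,-512,-315,-160,-41],[-1,-512,-315,-160,-41]]
  ]
}}

```text
time: 1.03
position: [0.3686, 0.4157, 0.3284]
ee_rot: [-0.0, -0.226, 0.974, 0.0]
force: [0.3, -0.3, 0.0]
grip_width: 0.0872
grip_force: 0.0
```

```bash
python3 - <<'E'
from h import *
np.set_printoptions(precision=4,suppress=True)
s=readout.get_state();print(s["time"],s["position"],s["q"]);print(tool()[0])
E
```

```text
1.0333 [0.3686 0.4157 0.3284] [-1.0547  0.101   0.1431  1.4624 -0.0146  1.5791  1.1133]
[[-0.8983 -0.4394 -0.0001]
 [-0.4394  0.8983  0.0001]
 [ 0.      0.0002 -1.    ]]
```

Call:
{"fn": "carry_out", "kwargs": {
  "motion": [
    [[-1,-94,-300,0,0],[-1,-94,-300,0,0],[-1,-94,-300,0,0],[-1,-94,-300,0,0],[-1,-94,-300,0,0],[-1,-94,-300,0,0],[-1,-94,-300,0,0],[-1,-94,-300,0,0],[-1,-94,-300,0,0],[-1,-94,-300,0,0]]
  ]
}}

```text
time: 1.87
position: [0.583, 0.186, 0.3277]
ee_rot: [-0.0, -0.22, 0.975, -0.0]
force: [0.7, 0.3, 0.6]
grip_width: 0.087
grip_force: 0.0
```

```bash
python3 - <<'E'
from h import *
np.set_printoptions(precision=4,suppress=True)
w=View("wrist","w1"); print(tool())
for c in w.blobs((45,90,30),(85,255,255),100): print(cv2.contourArea(c),cen(c),cv2.minAreaRect(c),w.at(cen(c),.1))
np.savez("w1",im=w.im,Rw=w.Rw,o=w.o)
E
```

```text
(array([[-0.9017, -0.4324, -0.0007],
       [-0.4324,  0.9017, -0.    ],
       [ 0.0007,  0.0003, -1.    ]]), array([0.5823, 0.1878, 0.3279]))
1424.0 [324.3069 175.3318] ((324.5, 176.0), (62.0, 25.0), 90.0) [0.5799 0.1867 0.1   ]
```

View pics/w1.png

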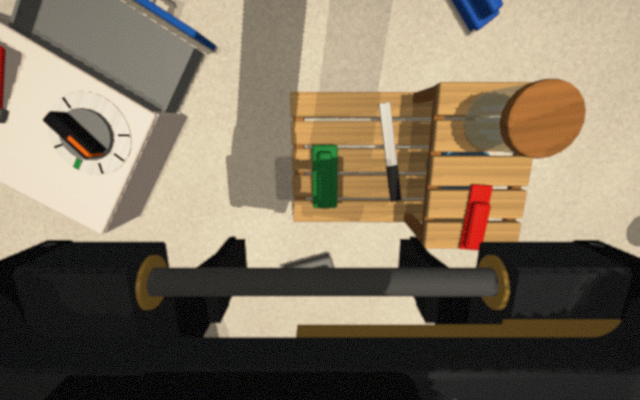

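Wrist view 1: the green brush at (324,176) is aligned with the tool's x axis. The file is at (390,150), about 95 mm away, and the upper tier begins at column ~415. The dial is at (78,138). Next come two lower wrist positions to get the heights.

Call:
{"fn": "carry_out", "kwargs": {
  "motion": [
    [[-1,0,-20,40,0],[-1,0,-45,80,0],[-1,0,-60,100,0],[-1,0,-60,100,0],[-1,0,-60,100,0]]
  ]
}}

```text
time: 2.33
position: [0.607, 0.134, 0.2268]
ee_rot: [-0.002, -0.222, 0.975, 0.0]
force: [0.5, 0.8, 0.7]
grip_width: 0.0871
grip_force: 0.0
```

```bash
python3 - <<'E'
from h import *
w=View("wrist","w2");print(w.o)
np.savez("w2",im=w.im,Rw=w.Rw,o=w.o)
E
```

```text
[0.54166939 0.10175336 0.42487508]
```

Call:
{"fn": "carry_out", "kwargs": {
  "motion": [
    [[-1,0,40,0,0],[-1,0,80,0,0],[-1,0,100,0,0],[-1,0,100,0,0],[-1,0,100,0,0]]
  ]
}}

```text
time: 2.8
position: [0.5642, 0.2278, 0.2301]
ee_rot: [0.001, -0.225, 0.974, 0.001]
force: [0.8, -0.7, 0.7]
grip_width: 0.0869
grip_force: 0.0
```

```bash
cat >> h.py <<'E'
class Old(View):
    def __init__(s,f):
        d=np.load(f+".npz"); s.K=optics.calibration("wrist"); s.im,s.Rw,s.o=d["im"],d["Rw"],d["o"]; s.hsv=cv2.cvtColor(s.im,cv2.COLOR_RGB2HSV)
E
python3 - <<'E'
from h import *
np.set_printoptions(precision=4,suppress=True)
w=View("wrist","w3");np.savez("w3",im=w.im,Rw=w.Rw,o=w.o)
V=[Old(f) for f in("w1","w2","w3")]; P=[]
for v in V:
    c=v.blobs((45,90,30),(85,255,255),100)[0]; r=cv2.minAreaRect(c); P.append(cen(c)); print(cen(c),r)
print("whole",tri(V[1:],P[1:]),tri(V,P))
a=[cv2.resize(v.im[max(0,int(p[1])-60):int(p[1])+60,int(p[0])-60:int(p[0])+60],(380,380)) for v,p in zip(V[1:],P[1:])]
cv2.imwrite("pics/c23.png",np.hstack(a)[:,:,::-1]); print([p.astype(int)-60 for p in P])
print(tool())
E
```

```text
[324.3069 175.3318] ((324.5, 176.0), (62.0, 25.0), 90.0)
[373.3162 191.1104] ((373.5465393066406, 192.29025268554688), (32.09165954589844, 81.3244857788086), 2.2025980949401855)
[285.3409 187.6635] ((285.0, 189.0), (80.0, 32.0), 90.0)
whole (array([0.5845, 0.1888, 0.0726]), [np.float64(9.391714236082341e-05), np.float64(9.391714236098692e-05)]) (array([0.5843, 0.1888, 0.0728]), [np.float64(0.00034151825922006037), np.float64(0.00026976714387103105), np.float64(7.668444837450442e-05)])
[array([264, 115]), array([313, 131]), array([225, 127])]
(array([[-0.9001, -0.4358,  0.0021],
       [-0.4358,  0.9001,  0.0014],
       [-0.0025,  0.0003, -1.    ]]), array([0.565 , 0.2257, 0.2299]))
```

View pics/c23.png

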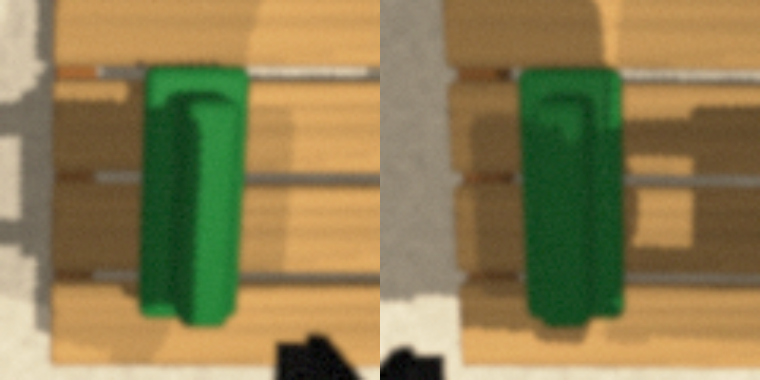

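The crops show the ridge top at crop x 195–238 in the left one and 155–202 in the right one, with y 100–322 in both. I'll triangulate its centre and ends.

```bash
python3 - <<'E'
from h import *
np.set_printoptions(precision=4,suppress=True)
a,b=Old("w2"),Old("w3"); k=380/120
A=lambda x,y:(313+x/k,131+y/k); B=lambda x,y:(225+x/k,127+y/k)
for n,p,q in(("mid",(216,212),(178,211)),("far",(212,100),(178,100)),("near",(217,324),(180,322))):
    print(n,tri([a,b],[A(*p),B(*q)]))
w1=Old("w1")
for v,w in((View("top"),w1),(View("top"),a)):
    c=v.blobs((45,90,30),(85,255,255),100)[0];d=w.blobs((45,90,30),(85,255,255),100)[0];print("chk",tri([v,w],[cen(c),cen(d)]))
R,p=tool(); X=np.array([.5845,.1888,.1]); print("tool shift to brush",R.T@(X-p)*1000)
E
```

```text
mid (array([0.5816, 0.1884, 0.117 ]), [np.float64(0.00040296015544906736), np.float64(0.0004029601554490463)])
far (array([0.5507, 0.1728, 0.1039]), [np.float64(0.0003660775008053569), np.float64(0.00036607750080542434)])
near (array([0.6135, 0.2044, 0.125 ]), [np.float64(0.0004308243738527939), np.float64(0.0004308243738527185)])
chk (array([0.3717, 0.0763, 1.2733]), [np.float64(0.03999289213953386), np.float64(0.03999289213953385)])
chk (array([ 0.3955, -0.2046,  1.6936]), [np.float64(0.010747895793312926), np.float64(0.010747895793313051)])
tool shift to brush [ -1.8135 -39.5585 129.3806]
```

Call:
{"fn": "carry_out", "kwargs": {
  "motion": [
    [[-1,-1,-39,20,0],[-1,-1,-39,60,0],[-1,-1,-39,95,0],[-1,-1,-39,125,0],[-1,-1,-39,145,0],[-1,-1,-39,149,0],[-1,-1,-39,149,0],[-1,-1,-39,149,0]]
  ]
}}

```text
time: 3.62
position: [0.5839, 0.1887, 0.0808]
ee_rot: [0.001, -0.222, 0.975, 0.0]
force: [-0.5, -0.0, 1.4]
grip_width: 0.0874
grip_force: 0.0
```

```bash
python3 - <<'E'
from h import *
np.set_printoptions(precision=4,suppress=True)
s=readout.get_state();print(tool(),s["force"])
w=View("wrist","w4")
cv2.imwrite("pics/w4c.png",w.im[100:400,120:520,::-1])
E
```

```text
(array([[-0.9018, -0.4321,  0.0016],
       [-0.4321,  0.9018,  0.0004],
       [-0.0017, -0.0003, -1.    ]]), array([0.5839, 0.1887, 0.0808])) [-0.5461 -0.0424  1.4064]
```

View pics/w4c.png

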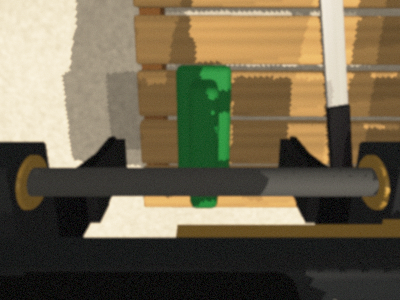

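The ridge, at crop column ~204, is centred between the fingers (124 and 280), so I'll close and lift.

Call:
{"fn": "carry_out", "kwargs": {
  "motion": [
    [[1,0,0,0,0],[1,0,0,0,0],[1,0,0,0,0],[1,0,0,0,0],[1,0,0,0,0],[1,0,0,0,0],[1,0,0,-25,0],[1,0,0,-60,0],[1,0,0,-100,0],[1,0,0,-130,0]]
  ]
}}

```text
time: 4.5
position: [0.5832, 0.189, 0.2122]
ee_rot: [0.001, -0.222, 0.975, 0.0]
force: [0.8, 0.2, -0.4]
grip_width: 0.0284
grip_force: 0.0
```

```bash
python3 - <<'E'
from h import *
np.set_printoptions(precision=4,suppress=True)
s=readout.get_state();print(tool()[1],s["grip_width"],s["grip_force"])
w=View("wrist","w5")
for c in w.blobs((45,90,30),(85,255,255),100): print(cen(c),cv2.minAreaRect(c)); print(w.at(cen(c),.073))
E
```

```text
[0.5832 0.189  0.2122] 0.02839816280797859 0.0
[322.6049 191.1563] ((322.5, 192.5), (85.0, 33.0), 90.0)
[0.5843 0.1891 0.073 ]
```

The fingers were still closing when I lifted, and the brush has not moved: it is still at (0.584, 0.189). I'll descend half open and close for longer.

Call:
{"fn": "carry_out", "kwargs": {
  "motion": [
    [[-0.2,0,0,10,0],[-0.2,0,0,20,0],[-0.2,0,0,30,0],[-0.2,0,0,50,0],[-0.2,0,0,85,0],[-0.2,0,0,115,0],[-0.2,0,0,131,0],[1,0,0,131,0],[1,0,0,131,0],[1,0,0,131,0]]
  ]
}}

```text
time: 5.38
position: [0.5831, 0.189, 0.0787]
ee_rot: [0.0, -0.222, 0.975, -0.0]
force: [-0.1, -0.3, 0.6]
grip_width: 0.0397
grip_force: 0.0
```

Call:
{"fn": "carry_out", "kwargs": {
  "motion": [
    [[1,0,0,0,0],[1,0,0,0,0],[1,0,0,0,0],[1,0,0,0,0],[1,0,0,0,0]]
  ]
}}

```text
time: 5.8
position: [0.583, 0.1892, 0.0787]
ee_rot: [0.0, -0.222, 0.975, 0.0]
force: [-1.0, 0.2, -0.2]
grip_width: 0.0071
grip_force: 0.0
```

```bash
python3 - <<'E'
from h import *
s=readout.get_state();print(tool()[1],s["grip_width"],s["grip_force"])
w=View("wrist","w6")
cv2.imwrite("pics/w6.png",w.im[100:400,120:520,::-1])
for c in w.blobs((45,90,30),(85,255,255),100): print(cen(c),cv2.minAreaRect(c)); print(w.at(cen(c),.073))
E
```

```text
[0.58299478 0.1891507  0.07865262] 0.007060326667646573 0.0
[322.18047016 207.60353627] ((322.0, 216.5), (101.0, 54.0), 90.0)
[0.56789568 0.18109711 0.073     ]
[322.25206922 302.55229496] ((322.0, 303.0), (14.0, 18.0), 90.0)
[0.63449283 0.21320311 0.073     ]
```

View pics/w6.png

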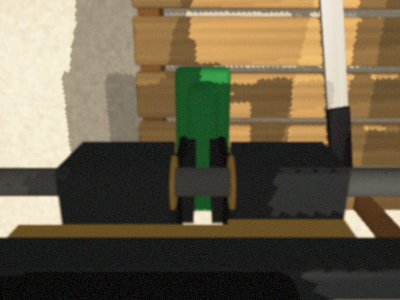

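Call:
{"fn": "carry_out", "kwargs": {
  "motion": [
    [[1,0,0,0,0],[1,0,0,0,0],[1,0,0,0,0]]
  ]
}}

```text
time: 6.1
position: [0.5828, 0.1891, 0.0782]
ee_rot: [-0.0, -0.222, 0.975, 0.0]
force: [-0.5, -0.0, 0.5]
grip_width: 0.0006
grip_force: 0.0
```

```bash
python3 - <<'E'
from h import *
w=View("wrist");s=View("scene");t=View("top")
p=s.px((.583,.189,.09)).astype(int);q=t.px((.583,.189,.09)).astype(int);print(p,q)
a=cv2.resize(w.im[140:320,230:410],(400,400)); b=cv2.resize(s.im[p[1]-40:p[1]+40,p[0]-40:p[0]+40],(400,400),interpolation=cv2.INTER_CUBIC)
cv2.imwrite("pics/c7.png",np.hstack([a,b])[:,:,::-1])
E
```

```text
[369 229] [268 175]
```

View pics/c7.png

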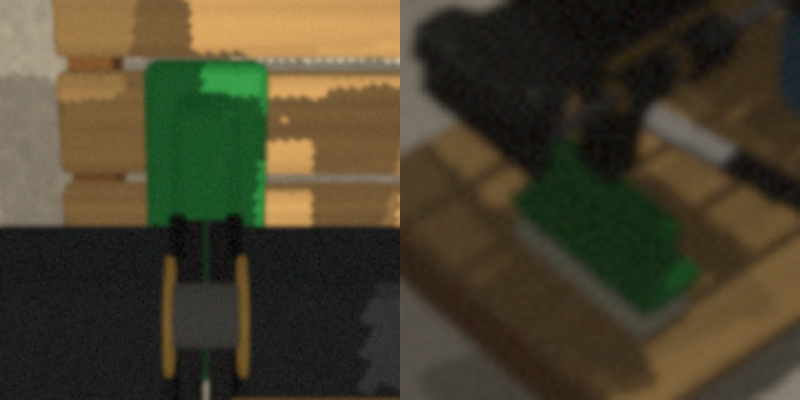

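The fingers closed fully (0.6 mm) with the green visible only beneath them, so the tips seem to stand above the ridge. I'll feel downward gently to find its real top.

Call:
{"fn": "carry_out", "kwargs": {
  "motion": [
    [[1,0,0,2,0],[1,0,0,4,0],[1,0,0,6,0],[1,0,0,6,0]]
  ]
}}

```text
time: 6.58
position: [0.5826, 0.189, 0.0717]
ee_rot: [-0.0, -0.222, 0.975, -0.0]
force: [-0.3, 0.3, 0.2]
grip_width: 0.0002
grip_force: 0.0
```

Call:
{"fn": "carry_out", "kwargs": {
  "motion": [
    [[1,0,0,3,0],[1,0,0,6,0],[1,0,0,6,0]]
  ]
}}

```text
time: 6.83
position: [0.5831, 0.1892, 0.0713]
ee_rot: [0.001, -0.222, 0.975, 0.001]
force: [-19.9, -6.7, 45.7]
grip_width: 0.0006
grip_force: 22.5
```

Call:
{"fn": "carry_out", "kwargs": {
  "motion": [
    [[1,0,0,-10,0],[-0.2,0,0,-50,0],[-0.2,0,0,-90,0],[-0.2,0,0,-120,0],[-0.2,0,0,-120,0],[-0.2,0,0,-120,0]]
  ]
}}

```text
time: 7.33
position: [0.584, 0.1894, 0.1884]
ee_rot: [0.002, -0.222, 0.975, 0.0]
force: [0.2, 0.1, -0.7]
grip_width: 0.0262
grip_force: 0.0
```

```bash
python3 - <<'E'
from h import *
np.set_printoptions(precision=4,suppress=True)
a,b,o=Old("w2"),Old("w3"),Old("w1")
g=[cv2.cvtColor(v.im,cv2.COLOR_RGB2GRAY) for v in(a,b,o)]
# feature tracks w2 -> w3 (sparse), heights by triangulation
sift=cv2.SIFT_create(contrastThreshold=.02)
def match(i,j,V):
    k1,d1=sift.detectAndCompute(g[i],None);k2,d2=sift.detectAndCompute(g[j],None)
    R=[]
    for m,n in cv2.BFMatcher().knnMatch(d1,d2,k=2):
        if m.distance<.75*n.distance:
            p,q=k1[m.queryIdx].pt,k2[m.trainIdx].pt; X,e=tri([V[i],V[j]],[p,q])
            if max(e)<.0015 and -.05<X[2]<.3: R.append((*p,*X,tuple(V[i].im[int(p[1]),int(p[0])])))
    return R
for i,j in((0,1),(0,2)):
    print(i,j)
    for r in sorted(match(i,j,(a,b,o)),key=lambda r:r[0]): print([int(r[0]),int(r[1])],np.array(r[2:5]),*map(int,r[5]))
w=View("wrist","w8");np.savez("w8",im=w.im,Rw=w.Rw,o=w.o)
c=w.blobs((45,90,30),(85,255,255),100)[0];print(cen(c),cv2.minAreaRect(c),w.at(cen(c),.073),tool()[1])
E
```

```text
0 1
[106, 164] [ 0.676  -0.0824  0.1039] 90 83 75
[106, 164] [ 0.676  -0.0824  0.1039] 90 83 75
[107, 141] [ 0.6533 -0.0885  0.1034] 242 234 219
[110, 163] [ 0.6737 -0.0805  0.1025] 243 234 216
[111, 105] [ 0.6177 -0.0952  0.1016] 215 199 176
[112, 139] [ 0.6486 -0.0849  0.1031] 87 79 73
[115, 170] [ 0.6793 -0.0732  0.1028] 90 84 75
[115, 170] [ 0.6793 -0.0732  0.1028] 90 84 75
[121, 135] [ 0.6415 -0.0783  0.1014] 244 237 222
[124, 129] [ 0.6344 -0.0766  0.1021] 222 209 187
[124, 129] [ 0.6344 -0.0766  0.1021] 222 209 187
[126, 157] [ 0.6609 -0.0666  0.1027] 211 195 173
[126, 157] [ 0.6609 -0.0666  0.1027] 211 195 173
[127, 147] [ 0.6505 -0.069   0.1021] 216 199 179
[129, 138] [ 0.6407 -0.0697  0.1024] 245 234 217
[137, 232] [ 0.7932 -0.0721  0.0075] 126 113 100
[162, 113] [ 0.6036 -0.0508  0.0939] 220 203 180
[165, 184] [ 0.7112 -0.0604  0.0015] 201 186 161
[186, 110] [ 0.6029 -0.0625  0.0095] 192 173 155
[224, 36] [ 0.5001 -0.0517  0.0025] 149 137 118
[225, 31] [ 0.4952 -0.0527  0.0029] 134 120 104
[310, 302] [0.7755 0.1957 0.0313] 89 83 77
[391, 225] [0.612  0.2278 0.0729] 222 171
[... 6287 characters left out ...]
02 153 87
[559, 75] [0.4249 0.2587 0.1565] 201 154 89
[566, 144] [0.4671 0.298  0.1565] 202 154 91
[571, 159] [0.4748 0.3099 0.156 ] 226 176 103
[572, 146] [0.4652 0.3043 0.1559] 124 96 58
[576, 219] [0.5174 0.3476 0.1573] 222 171 100
[577, 157] [0.4707 0.3143 0.1548] 139 103 60
[580, 204] [0.5045 0.3432 0.1551] 223 173 101
[585, 212] [0.5091 0.3471 0.1612] 94 32 32
[591, 86] [0.4212 0.2854 0.1588] 214 166 98
[602, 83] [0.4139 0.2951 0.1547] 214 162 96
[602, 165] [0.4577 0.3679 0.1213] 225 209 178
[610, 214] [0.501  0.3664 0.1625] 224 35 24
[322.5357 194.2908] ((322.4999694824219, 195.99996948242188), (89.99998474121094, 34.99999237060547), 90.0) [0.5835 0.1888 0.073 ] [0.5829 0.1892 0.1865]
```

The rack (0.045), upper tier (0.157) and steriliser top (0.103) all triangulate correctly. So I need to check where the fingertips really are relative to the reported TCP.

```bash
python3 - <<'E'
from h import *
R,p=tool();s=View("scene");w=View("wrist")
def mk(v,im,k,x0,y0):
    for dz,col in((0,(255,0,0)),(-.019,(0,255,255)),(-.035,(255,255,0))):
        q=(v.px(p+R@np.array([0,0,dz]))-(x0,y0))*k; cv2.circle(im,tuple(int(i) for i in q),3,col,1)
    return im
q=s.px(p).astype(int); x0,y0=q[0]-45,q[1]-60
b=mk(s,cv2.resize(s.im[y0:y0+100,x0:x0+80],(480,600),interpolation=cv2.INTER_CUBIC),6,x0,y0)
a=mk(w,cv2.resize(w.im[150:400,220:420],(320,400)),1.6,220,150); a=np.vstack([a,np.zeros((200,320,3),np.uint8)])
cv2.imwrite("pics/c8.png",np.hstack([b,a])[:,:,::-1]); print(q,p)
E
```

```text
[373 198] [0.58294931 0.18917639 0.18645914]
```

View pics/c8.png

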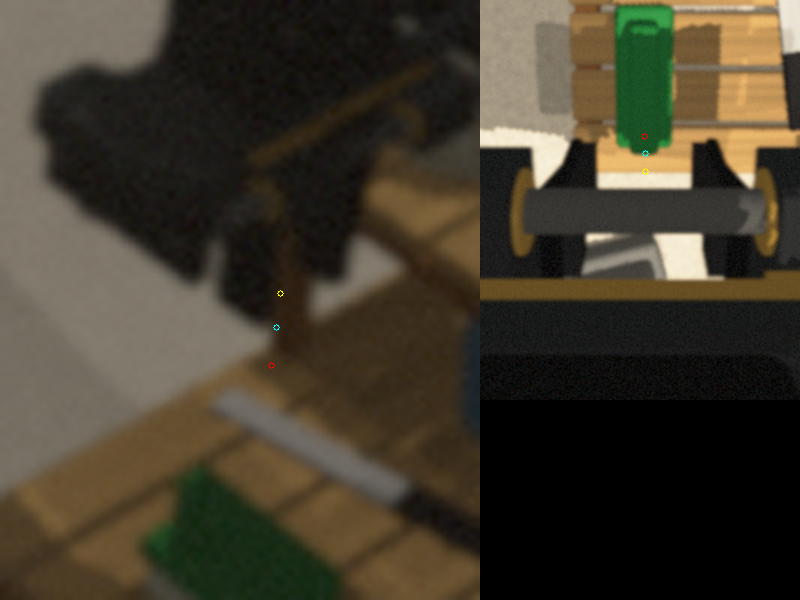

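The fingertips really end at the yellow marker, about 35 mm short of the reported TCP. The touch agrees: ridge top 0.107 against a reading of 0.0713. I'll use tip z = reported z + 35 mm and grasp at a reported z of about 0.049.

Call:
{"fn": "carry_out", "kwargs": {
  "motion": [
    [[-0.2,0,0,35,0],[-0.2,0,0,70,0],[-0.2,0,0,100,0],[-0.2,0,0,120,0],[-0.2,0,0,132,0],[-0.2,0,0,138,0],[-0.2,0,0,138,0],[1,0,0,138,0],[1,0,0,138,0],[1,0,0,138,0]]
  ]
}}

```text
time: 8.32
position: [0.5838, 0.1894, 0.0497]
ee_rot: [0.001, -0.222, 0.975, 0.0]
force: [-0.9, 0.2, 0.2]
grip_width: 0.0391
grip_force: 0.0
```

Call:
{"fn": "carry_out", "kwargs": {
  "motion": [
    [[1,0,0,0,0],[1,0,0,0,0],[1,0,0,0,0],[1,0,0,0,0],[1,0,0,0,0]]
  ]
}}

```text
time: 8.73
position: [0.583, 0.1892, 0.0486]
ee_rot: [0.0, -0.222, 0.975, 0.0]
force: [-0.5, -0.2, 4.1]
grip_width: 0.0179
grip_force: 30.0
```

Call:
{"fn": "carry_out", "kwargs": {
  "motion": [
    [[1,0,0,-20,0],[1,0,0,-60,0],[1,0,0,-100,0],[1,0,0,-140,0],[1,0,0,-180,0],[1,0,0,-220,0],[1,0,0,-250,0],[1,0,0,-260,0]]
  ]
}}

```text
time: 9.4
position: [0.5843, 0.1893, 0.3137]
ee_rot: [0.003, -0.222, 0.975, 0.001]
force: [0.5, 0.7, -0.7]
grip_width: 0.0175
grip_force: 30.0
```

```bash
python3 - <<'E'
from h import *
np.set_printoptions(precision=4,suppress=True)
st=readout.get_state();print(tool()[1],st["grip_width"],st["grip_force"])
s=View("scene"); p=np.array([.58295,.18918,.18646]); R=np.array([[-.9018,-.4321,0],[-.4321,.9018,0],[0,0,-1]])
for z in(-.05,-.07,-.09,-.105,-.12): print(z,[s.px(p+R@np.array([x,-.095,z])) for x in(.037,-.037)])
t=View("top"); cv2.imwrite("pics/t2.png",t.im[:,:,::-1])
# blue panel
for v,n in((t,"top"),(s,"scene")):
    c=[c for c in v.blobs((105,120,40),(125,255,255),100) if abs(cen(c)[0]-(403 if n=="top" else 212))<15][0]
    m=c[:,0,:]; 
    for z in(.088,.10): print(n,z,"L",v.at(m[m[:,0].argmin()],z),"R",v.at(m[m[:,0].argmax()],z),m[m[:,0].argmin()],m[m[:,0].argmax()])
for lo,hi,n,z in(((0,170,60),(8,255,255),"red",.112),((40,80,50),(80,255,255),"mark",.1),((5,150,80),(14,255,255),"or",.139)):
  for v,b in((t,(355,90,470,180)),(s,(140,240,290,320))):
    for c in v.blobs(lo,hi,4,b): print(n,cen(c),cv2.contourArea(c),v.at(cen(c),z))
o=Old("w1")
for lo,hi,n,z in(((40,80,50),(80,255,255),"mark",.1),((5,150,80),(14,255,255),"or",.139)):
    for c in o.blobs(lo,hi,4,(0,20,200,240)): print("w1",n,cen(c),cv2.contourArea(c),o.at(cen(c),z),cv2.minAreaRect(c))
E
```

```text
[0.5843 0.1893 0.3137] 0.017541447900967826 29.999890252947807
-0.05 [array([330.9259, 190.751 ]), array([354.8415, 209.5579])]
-0.07 [array([331.3073, 183.4679]), array([355.5704, 202.2305])]
-0.09 [array([331.6991, 175.9884]), array([356.3198, 194.6971])]
-0.105 [array([331.9999, 170.2451]), array([356.8958, 188.9066])]
-0.12 [array([332.3069, 164.3832]), array([357.4842, 182.9915])]
top 0.088 L [ 0.4815 -0.0393  0.088 ] R [ 0.4594 -0.2879  0.088 ] [356 213] [452 221]
top 0.1 L [ 0.48   -0.0383  0.1   ] R [ 0.4582 -0.2844  0.1   ] [356 213] [452 221]
scene 0.088 L [ 0.463  -0.2903  0.088 ] R [ 0.4944 -0.0465  0.088 ] [159 227] [264 220]
scene 0.1 L [ 0.4757 -0.2882  0.1   ] R [ 0.5067 -0.048   0.1   ] [159 227] [264 220]
red [440.9087 151.5306] 635.5 [ 0.6387 -0.2612  0.112 ]
red [383.1212 136.9394] 27.5 [ 0.6787 -0.1119  0.112 ]
red [172.2764 272.0655] 981.5 [ 0.6303 -0.2614  0.112 ]
or [382.7697 136.4848] 27.5 [ 0.6719 -0.1069  0.139 ]
or [247.6042 265.3542] 24.0 [ 0.6708 -0.1074  0.139 ]
w1 mark [ 77.1111 163.1759] 36.0 [ 0.7118 -0.1288  0.1   ] ((77.137939453125, 163.15518188476562), (5.199469566345215, 9.099071502685547), 21.801406860351562)
w1 or [ 80.555  147.2855] 188.0 [ 0.6726 -0.1038  0.139 ] ((82.42684936523438, 148.57044982910156), (39.306053161621094, 10.991189002990723), 30.141386032104492)
```

The brush is gripped (17.5 mm, 30 N). Next I'll carry it high over the drawer, turning it so its long axis lies along the drawer's y.

Call:
{"fn": "carry_out", "kwargs": {
  "motion": [
    [[1,25,-35,0,7],[1,50,-72,0,14],[1,75,-109,0,21],[1,100,-146,0,28],[1,125,-183,0,35],[1,150,-220,0,42],[1,175,-256,0,49],[1,195,-285,0,56],[1,203,-296,0,63],[1,203,-296,0,70]]
  ]
}}

```text
time: 10.33
position: [0.5248, -0.1729, 0.3063]
ee_rot: [-0.001, 0.385, 0.923, -0.001]
force: [0.3, 0.3, -1.1]
grip_width: 0.0176
grip_force: 30.0
```

Call:
{"fn": "carry_out", "kwargs": {
  "motion": [
    [[1,0,0,0,7],[1,0,0,0,14],[1,0,0,0,21],[1,0,0,0,28],[1,0,0,0,35],[1,0,0,0,42],[1,0,0,0,49],[1,0,0,0,50],[1,0,0,0,50]]
  ]
}}

```text
time: 11.08
position: [0.5273, -0.1653, 0.3065]
ee_rot: [-0.001, 0.733, 0.681, -0.001]
force: [0.3, 0.2, -0.1]
grip_width: 0.0177
grip_force: 30.0
```

```bash
python3 - <<'E'
from h import *
np.set_printoptions(precision=4,suppress=True)
st=readout.get_state();print(tool(),st["grip_width"],st["q"],st["time"])
w=View("wrist","w9");np.savez("w9",im=w.im,Rw=w.Rw,o=w.o)
E
```

```text
(array([[ 0.0735,  0.9973, -0.0026],
       [ 0.9973, -0.0735,  0.    ],
       [-0.0002, -0.0026, -1.    ]]), array([ 0.5273, -0.1653,  0.3065])) 0.017689144160545373 [-0.4777  0.1031  0.7749  1.5346 -0.0714  1.5358  0.2236] 11.0833
```

View pics/w9.png

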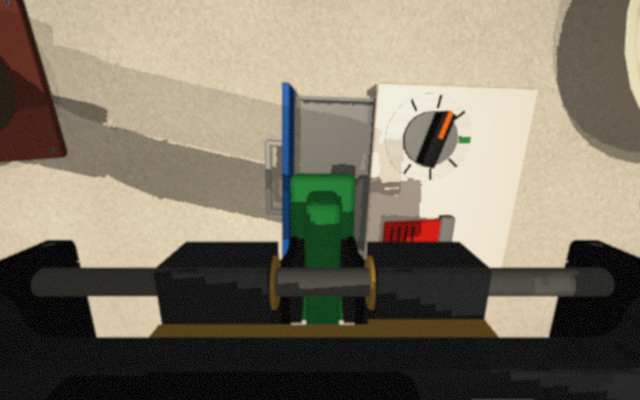

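Wrist view over the drawer: panel rim at columns 283–293, housing front edge at col ~372, dial disc centred near (430,137), green mark (463,140), orange pointer (447,125) and treadle (412,230). Now I'll fit the steriliser's pose from its edges.

```bash
python3 - <<'E'
from h import *
np.set_printoptions(precision=4,suppress=True)
w=Old("w9")
def line(P,axis):  # robust line via cv2
    P=np.array(P)[:,:2].astype(np.float32); vx,vy,x,y=cv2.fitLine(P,cv2.DIST_HUBER,0,.001,.001).ravel(); return np.degrees(np.arctan2(vy,vx)),(x,y),np.abs((P-[x,y])@[-vy,vx]).max()
b=cv2.inRange(w.hsv,np.array((105,120,40)),np.array((125,255,255)))
L=[];Rr=[]
for r in range(90,235,3):
    c=np.flatnonzero(b[r,260:310])+260
    if len(c): L.append(w.at((c[0]-.5,r),.088));Rr.append(w.at((c[-1]+.5,r),.088))
print("panel outer top",line(L,0),"inner",line(Rr,0))
wh=cv2.inRange(w.hsv,np.array((0,0,215)),np.array((40,45,255)))
F=[]
for r in range(95,175,3):
    c=np.flatnonzero(wh[r,355:420]); 
    if len(c): F.append(w.at((c[0]+354.5,r),.1))
print("front",line(F,0))
T=[]
for x in range(390,530,4):
    c=np.flatnonzero(wh[70:110,x]); 
    if len(c): T.append(w.at((x,c[0]+69.5),.1))
print("left",line(T,0))
B=[]
for r in range(95,200,4):
    c=np.flatnonzero(wh[r,480:560]);
    if len(c): B.append(w.at((c[-1]+480.5,r),.1))
print("back",line(B,0))
c=w.blobs((45,80,50),(85,255,255),15,(450,125,480,155))[0];print("mark",cen(c),w.at(cen(c),.1))
for c in w.blobs((5,150,80),(14,255,255),15,(400,90,480,180)):
    print("or",cen(c),cv2.minAreaRect(c)); m=c[:,0,:]; print([w.at(q,.139) for q in cv2.boxPoints(cv2.minAreaRect(c))])
k=w.blobs((0,0,0),(180,255,60),100,(400,95,462,180))[0]; print("bar",cen(k),cv2.minAreaRect(k),w.at(cen(k),.139))
for c in w.blobs((0,170,60),(4,255,255),100,(375,205,450,260)): print("red",cv2.boundingRect(c))
gb=w.blobs((45,90,30),(85,255,255),300)[0]; m=gb[:,0,:]; print("brush cols",m[:,0].min(),m[:,0].max(),m[:,1].min())
E
```

```text
panel outer top (np.float32(83.87176), (np.float32(0.47236115), np.float32(-0.1629375)), np.float32(0.0014373879)) inner (np.float32(82.0313), (np.float32(0.48722327), np.float32(-0.1370515)), np.float32(0.005120643))
front (np.float32(84.226074), (np.float32(0.59854865), np.float32(-0.106607705)), np.float32(0.0027425184))
left (np.float32(-6.3572044), (np.float32(0.70150614), np.float32(-0.06310155)), np.float32(0.00071447436))
back (np.float32(83.77268), (np.float32(0.7916197), np.float32(-0.14544886)), np.float32(0.00087067625))
mark [463.7674 139.7326] [ 0.7117 -0.1285  0.1   ]
or [444.9065 125.4438] ((444.9827575683594, 125.20690155029297), (6.95924186706543, 29.281339645385742), 23.198591232299805)
[array([ 0.6622, -0.1201,  0.139 ]), array([ 0.6745, -0.0911,  0.139 ]), array([ 0.6818, -0.0946,  0.139 ]), array([ 0.6697, -0.1237,  0.139 ])]
bar [432.2774 142.109 ] ((434.95745849609375, 138.39170837402344), (19.65020179748535, 57.07019805908203), 23.552265167236328) [ 0.658  -0.1252  0.139 ]
red (383, 220, 57, 23)
brush cols 290 355 173
```

Steriliser yaw comes out at -6.15° and the origin at (0.688, -0.192). The mark checks at (17, 66) mm against (16, 65) and the drawer is out by about 0.108 m. I'll lower the brush to floor x -48 mm, y +5 mm.

Call:
{"fn": "carry_out", "kwargs": {
  "motion": [
    [[1,-4,7,30,2],[1,-4,7,70,2],[1,-4,7,110,2],[1,-4,7,150,2],[1,-4,7,190,2],[1,-4,7,220,2],[1,-4,7,240,2],[1,-4,7,255,2],[1,-4,7,265,2],[1,-4,7,268,2]]
  ]
}}

```text
time: 11.97
position: [0.5334, -0.1699, 0.0384]
ee_rot: [-0.001, 0.744, 0.668, -0.001]
force: [-0.2, -0.2, -1.3]
grip_width: 0.0179
grip_force: 30.0
```

```bash
python3 - <<'E'
from h import *
np.set_printoptions(precision=4,suppress=True)
st=readout.get_state();R,p=tool();print(R,p,st["grip_width"],st["force"])
a=np.radians(-6.15);x=np.array([np.cos(a),np.sin(a)]);y=np.array([-x[1],x[0]]);d=p[:2]-[.6878,-.1924];print("rel",d@x,d@y)
E
```

```text
[[ 0.1083  0.9941 -0.0029]
 [ 0.9941 -0.1083  0.    ]
 [-0.0003 -0.0029 -1.    ]] [ 0.5334 -0.1699  0.0384] 0.01790375692753524 [-0.1807 -0.2431 -1.2569]
rel -0.1559554745605199 0.00581914682517305
```

Call:
{"fn": "carry_out", "kwargs": {
  "motion": [
    [[1,0,0,6,0],[1,0,0,11,0],[1,0,0,15,0],[1,0,0,16,0],[1,0,0,16,0]]
  ]
}}

```text
time: 12.38
position: [0.5348, -0.1701, 0.0244]
ee_rot: [0.0, 0.745, 0.667, 0.0]
force: [-0.6, -0.1, -0.3]
grip_width: 0.0179
grip_force: 30.0
```

Call:
{"fn": "carry_out", "kwargs": {
  "motion": [
    [[0.3,0,0,0,0],[0.3,0,0,0,0],[0.3,0,0,0,0],[0.3,0,0,0,0],[0.3,0,0,0,0]]
  ]
}}

```text
time: 12.8
position: [0.5348, -0.1701, 0.0245]
ee_rot: [0.0, 0.745, 0.667, 0.0]
force: [0.3, 0.8, 0.3]
grip_width: 0.0301
grip_force: 0.0
```

Call:
{"fn": "carry_out", "kwargs": {
  "motion": [
    [[0.3,0,0,-15,0],[0.3,0,0,-50,0],[0.3,0,0,-90,0],[0.3,0,0,-110,0],[1,3,-40,-110,0],[1,3,-80,-110,0],[1,3,-110,-110,0],[1,3,-110,-110,0],[1,3,-110,-110,0]]
  ]
}}

```text
time: 13.55
position: [0.4251, -0.1544, 0.1348]
ee_rot: [-0.0, 0.745, 0.667, 0.002]
force: [0.9, 0.5, 0.6]
grip_width: 0.005
grip_force: 0.0
```

```bash
cat >> h.py <<'E'
a=np.radians(-6.15);xh=np.array([np.cos(a),np.sin(a)]);yh=np.array([-xh[1],xh[0]]);O=np.array([.6878,-.1924])
def rel(X): d=np.array(X)[:2]-O; return np.array([d@xh,d@yh])
def wor(r): return O+r[0]*xh+r[1]*yh
E
python3 - <<'E'
from h import *
np.set_printoptions(precision=4,suppress=True)
st=readout.get_state();R,p=tool();print(R,p,rel(p),st["time"])
w=View("wrist","w10");np.savez("w10",im=w.im,Rw=w.Rw,o=w.o)
for v,n in((w,"w"),(View("scene","s10"),"s"),(View("top","t10"),"t")):
    for c in v.blobs((45,90,30),(85,255,255),60):
        X=v.at(cen(c),.055)
        if np.linalg.norm(X[:2]-[.53,-.17])<.1: print(n,cen(c),cv2.minAreaRect(c),"rel",rel(X))
E
```

```text
[[ 0.1103  0.9939  0.0023]
 [ 0.9939 -0.1103  0.0029]
 [ 0.0031  0.002  -1.    ]] [ 0.4251 -0.1544  0.1348] [-0.2652  0.0096] 13.55
w [438.5291 202.1785] ((438.4101257324219, 206.37281799316406), (45.295291900634766, 96.77083587646484), 4.573921203613281) rel [-0.1568  0.0093]
s [213.1155 246.8156] ((213.23233032226562, 246.48455810546875), (13.50335693359375, 39.379249572753906), 86.18592071533203) rel [-0.1656  0.0006]
t [394.0088 194.8671] ((394.29876708984375, 194.8109893798828), (15.570846557617188, 13.251785278320312), 6.340191841125488) rel [-0.1577  0.0304]
```

The brush sits upright at floor position (-48, +9) mm. Next I go down in front of the handle and push.

Call:
{"fn": "carry_out", "kwargs": {
  "motion": [
    [[1,0,-8,20,0],[1,0,-8,60,0],[1,0,-8,95,0],[1,0,-8,117,0],[1,0,-8,122,0],[1,0,-8,122,0],[1,0,2,122,0],[1,0,12,122,0]]
  ]
}}

```text
time: 14.37
position: [0.4387, -0.1567, 0.0136]
ee_rot: [0.0, 0.745, 0.667, 0.0]
force: [-3.6, -0.0, -0.7]
grip_width: 0.0006
grip_force: 1.6
```

Call:
{"fn": "carry_out", "kwargs": {
  "motion": [
    [[1,0,10,0,0],[1,0,20,0,0],[1,0,31,0,0],[1,0,42,0,0],[1,0,53,0,0],[1,0,64,0,0],[1,0,74,0,0],[1,0,82,0,0],[1,0,88,0,0],[1,0,90,0,0]]
  ]
}}

```text
time: 15.2
position: [0.5283, -0.1664, 0.0126]
ee_rot: [0.0, 0.745, 0.667, 0.0]
force: [-1.6, 1.3, 1.3]
grip_width: 0.0006
grip_force: 0.9
```

```bash
python3 - <<'E'
from h import *
np.set_printoptions(precision=4,suppress=True)
st=readout.get_state();R,p=tool();print(p,rel(p),st["time"],st["force"])
w=View("wrist","w11");np.savez("w11",im=w.im,Rw=w.Rw,o=w.o)
b=cv2.inRange(w.hsv,np.array((105,120,40)),np.array((125,255,255)))
L=[]
for r in range(60,230,5):
    c=np.flatnonzero(b[r]); 
    if len(c)>2: L.append((r,*rel(w.at((c[0]-.5,r),.088)),*rel(w.at((c[-1]+.5,r),.088))))
print(np.array(L)[::4])
E
```

```text
[ 0.5283 -0.1664  0.0126] [-0.1614  0.0088] 15.2 [-1.6322  1.3045  1.2511]
[[ 60.      -0.1393   0.102   -0.1167   0.102 ]
 [ 80.      -0.1393   0.0953  -0.1167   0.0952]
 [100.      -0.1394   0.0882  -0.1167   0.0882]
 [120.      -0.139    0.081   -0.1168   0.0809]
 [140.      -0.139    0.0735  -0.1168   0.0734]
 [160.      -0.139    0.0657  -0.1168   0.0657]
 [180.      -0.1306   0.0577  -0.1169   0.0577]
 [200.      -0.1391   0.0494  -0.1165   0.0493]
 [220.      -0.1391   0.0408  -0.1166   0.0407]]
```

Call:
{"fn": "carry_out", "kwargs": {
  "motion": [
    [[1,0,5,0,0],[1,0,9,0,0],[1,0,12,0,0],[1,0,12,0,0]]
  ]
}}

```text
time: 15.58
position: [0.5396, -0.1677, 0.0123]
ee_rot: [0.0, 0.745, 0.667, 0.0]
force: [-0.3, -0.1, -0.7]
grip_width: 0.0005
grip_force: 0.0
```

Call:
{"fn": "carry_out", "kwargs": {
  "motion": [
    [[1,0,2,0,0],[1,0,3,0,0],[1,0,3,0,0]]
  ]
}}

```text
time: 15.83
position: [0.5421, -0.168, 0.0123]
ee_rot: [0.0, 0.745, 0.667, -0.0]
force: [0.3, 0.8, -0.6]
grip_width: 0.0005
grip_force: 0.2
```

Call:
{"fn": "carry_out", "kwargs": {
  "motion": [
    [[1,0,2,0,0],[1,0,4,0,0],[1,0,4,0,0]]
  ]
}}

```text
time: 16.08
position: [0.5442, -0.1682, 0.0119]
ee_rot: [-0.002, 0.745, 0.667, -0.001]
force: [-8.6, 1.1, 5.1]
grip_width: 0.0004
grip_force: 4.4
```

Call:
{"fn": "carry_out", "kwargs": {
  "motion": [
    [[1,0,1,0,0],[1,0,2,0,0],[1,0,2,0,0]]
  ]
}}

```text
time: 16.33
position: [0.5441, -0.1682, 0.0117]
ee_rot: [-0.003, 0.745, 0.667, -0.002]
force: [-16.7, 3.4, 12.0]
grip_width: 0.0006
grip_force: 8.4
```

The drawer hit its stop (x no longer advances, force is building). I'll back off, rise and look at the dial from above.

Call:
{"fn": "carry_out", "kwargs": {
  "motion": [
    [[1,0,-20,0,0],[1,0,-30,-10,0],[1,0,-30,-50,0],[1,0,-30,-90,0],[1,0,-30,-130,0],[1,0,-30,-170,0],[-0.2,20,-5,-200,5],[-0.2,40,25,-220,10],[-0.2,56,60,-230,15],[-0.2,56,95,-230,15]]
  ]
}}

```text
time: 17.17
position: [0.653, -0.1177, 0.2455]
ee_rot: [0.0, 0.825, 0.565, 0.003]
force: [1.2, 1.2, 2.1]
grip_width: 0.0192
grip_force: 0.0
```

Call:
{"fn": "carry_out", "kwargs": {
  "motion": [
    [[-0.2,0,18,0,0],[-0.2,0,18,0,0],[-0.2,0,18,0,0]]
  ]
}}

```text
time: 17.42
position: [0.6657, -0.1306, 0.2414]
ee_rot: [0.0, 0.826, 0.564, -0.001]
force: [-0.4, 0.0, -0.4]
grip_width: 0.0389
grip_force: 0.0
```

```bash
python3 - <<'E'
from h import *
np.set_printoptions(precision=4,suppress=True)
st=readout.get_state();R,p=tool();print(R[:2,:2],p,rel(p),st["time"],st["q"][6])
w=View("wrist","w12");np.savez("w12",im=w.im,Rw=w.Rw,o=w.o)
print("axis px exp",w.px((*wor((-.03,.065)),.139)),w.px((*wor((.016,.065)),.1)))
for c in w.blobs((45,80,50),(85,255,255),15,(150,20,520,240)): print("mark",cen(c),cv2.contourArea(c),rel(w.at(cen(c),.1)))
for c in w.blobs((5,150,80),(14,255,255),15,(200,20,520,240)):
    r=cv2.minAreaRect(c); print("or",cen(c),r,[rel(w.at(q,.139)) for q in cv2.boxPoints(r)])
for c in w.blobs((0,0,0),(180,255,60),150,(200,20,520,238)): r=cv2.minAreaRect(c); print("blk",cen(c),r,rel(w.at(cen(c),.139)))
b=cv2.inRange(w.hsv,np.array((105,120,40)),np.array((125,255,255)))
for v,n in((View("top","t12"),"top"),(View("scene","s12"),"s")):
    for c in v.blobs((105,120,40),(125,255,255),40):
        X=rel(v.at(cen(c),.088))
        if abs(X[0])<.3 and abs(X[1])<.12: print(n,"panel",X,cv2.minAreaRect(c))
E
```

```text
[[ 0.3645  0.9312]
 [ 0.9312 -0.3645]] [ 0.6657 -0.1306  0.2414] [-0.0286  0.059 ] 17.4167 -0.01044475130495882
axis px exp [319.2865 190.9426] [359.5765 172.7461]
mark [359.6751 172.0196] 59.5 [0.0163 0.0658]
or [319.437  169.2824] ((319.5, 170.5), (33.0, 7.0), 90.0) [array([-0.0234,  0.101 ]), array([-0.0169,  0.0992]), array([-0.0254,  0.0679]), array([-0.0321,  0.0697])]
blk [319.4457 192.3735] ((319.0, 187.0), (64.0, 20.0), 90.0) [-0.0302  0.0635]
top panel [-0.1109 -0.0981] ((447.5, 180.5), (7.0, 15.0), 90.0)
```

The dial axis is confirmed at (-30, 64) mm and the bar is aligned with the tool's x axis (68.6° in world). The mark is at -6.15°, so the turn needed is +74.8° clockwise. I'll go down and grip the bar.

Call:
{"fn": "carry_out", "kwargs": {
  "motion": [
    [[-0.2,5,-3,35,0],[-0.2,5,-3,70,0],[-0.2,5,-3,105,0],[-0.2,5,-3,130,0],[-0.2,5,-3,148,0],[-0.2,5,-3,157,0],[-0.2,5,-3,158,0],[1,5,-3,158,0],[1,5,-3,158,0],[1,5,-3,158,0]]
  ]
}}

```text
time: 18.4
position: [0.6652, -0.1245, 0.0861]
ee_rot: [0.001, 0.826, 0.564, 0.001]
force: [-0.3, 0.1, 0.1]
grip_width: 0.0395
grip_force: 0.0
```

Call:
{"fn": "carry_out", "kwargs": {
  "motion": [
    [[1,0,0,0,0],[1,0,0,0,0],[1,0,0,0,0],[1,0,0,0,0]]
  ]
}}

```text
time: 18.73
position: [0.665, -0.1245, 0.0847]
ee_rot: [0.001, 0.826, 0.564, 0.0]
force: [3.2, -1.0, 1.7]
grip_width: 0.0179
grip_force: 29.9
```

Call:
{"fn": "carry_out", "kwargs": {
  "motion": [
    [[1,0,0,0,6],[1,0,0,0,12],[1,0,0,0,18],[1,0,0,0,24],[1,0,0,0,30],[1,0,0,0,36],[1,0,0,0,42],[1,0,0,0,48],[1,0,0,0,54],[1,0,0,0,60]]
  ]
}}

```text
time: 19.57
position: [0.6636, -0.1227, 0.0847]
ee_rot: [-0.001, 0.997, 0.073, -0.001]
force: [-6.0, 5.0, 7.8]
grip_width: 0.0177
grip_force: 29.9
```

Call:
{"fn": "carry_out", "kwargs": {
  "motion": [
    [[1,0,0,0,6],[1,0,0,0,11],[1,0,0,0,15],[1,0,0,0,15],[1,0,0,0,15]]
  ]
}}

```text
time: 19.98
position: [0.6636, -0.1221, 0.0847]
ee_rot: [-0.001, 0.998, -0.055, -0.001]
force: [-7.4, 6.7, 9.3]
grip_width: 0.018
grip_force: 29.9
```

```bash
python3 - <<'E'
from h import *
np.set_printoptions(precision=4,suppress=True)
st=readout.get_state();R,p=tool();print(np.degrees(np.arctan2(R[1,0],R[0,0])),p,rel(p),st["time"],st["force"],st["wrist_torque"],st["grip_width"])
E
```

```text
-6.292399827979591 [ 0.6636 -0.1221  0.0847] [-0.0316  0.0673] 19.9833 [-7.3883  6.71    9.3157] [ 1.536   1.7268 -0.035 ] 0.01801145592496045
```

Call:
{"fn": "carry_out", "kwargs": {
  "motion": [
    [[0.1,0,0,0,0],[0.1,0,0,0,0],[0.1,0,0,0,0],[0.1,0,0,0,0],[0.1,0,0,-20,0],[0.1,0,0,-60,0],[0.1,0,0,-100,0],[0.1,0,0,-140,0],[0.1,0,0,-150,0],[0.1,0,0,-150,0]]
  ]
}}

```text
time: 20.82
position: [0.6658, -0.1256, 0.2382]
ee_rot: [0.0, 0.998, -0.056, 0.003]
force: [0.1, 0.6, 0.4]
grip_width: 0.0392
grip_force: 0.0
```

```bash
python3 - <<'E'
from h import *
np.set_printoptions(precision=4,suppress=True)
st=readout.get_state();R,p=tool();print(R[:2,:2],p,rel(p),st["time"],st["q"][6])
w=View("wrist","w13");np.savez("w13",im=w.im,Rw=w.Rw,o=w.o)
print(w.px((*wor((-.03,.065)),.139)),w.px((*wor((.016,.065)),.1)))
for c in w.blobs((45,80,50),(85,255,255),15,(150,20,520,260)): print("mark",cen(c),cv2.contourArea(c),rel(w.at(cen(c),.1)))
for c in w.blobs((5,150,80),(14,255,255),15,(200,20,520,260)):
    r=cv2.minAreaRect(c); print("or",cen(c),r,[rel(w.at(q,.139)) for q in cv2.boxPoints(r)])
for c in w.blobs((0,0,0),(180,255,60),150,(280,20,360,238)): r=cv2.minAreaRect(c); print("blk",cen(c),r,rel(w.at(cen(c),.139)))
t=View("top");s=View("scene")
rd=[]
for v,b in((t,(400,120,470,180)),(s,(140,240,200,310)),(w,(360,0,640,330))):
    for c in v.blobs((0,170,60),(4,255,255),100,b)[:1]: rd.append((v,c)); print("red",cen(c),[rel(v.at(q,.115)) for q in cv2.boxPoints(cv2.minAreaRect(c))])
# drawer panel in wrist
bb=w.blobs((105,120,40),(125,255,255),30); print([ (cv2.boundingRect(c),rel(w.at(cen(c),.088))) for c in bb])
E
```

```text
[[ 0.9938 -0.111 ]
 [-0.111  -0.9938]] [ 0.6658 -0.1256  0.2382] [-0.029  0.064] 20.8167 -1.1951643433495118
[319.9739 199.5025] [319.9921 149.5403]
mark [318.5667 149.3121] 55.0 [0.0162 0.0665]
or [318.6603 180.031 ] ((318.5, 180.0), (34.0, 5.0), 90.0) [array([0.0062, 0.0686]), array([0.0062, 0.0638]), array([-0.0275,  0.064 ]), array([-0.0274,  0.0689])]
blk [318.6874 199.1938] ((318.5, 195.5), (65.0, 21.0), 90.0) [-0.0297  0.0663]
red [412.1809 142.127 ] [array([-0.1035,  0.0838]), array([0.0694, 0.017 ]), array([ 0.0403, -0.0545]), array([-0.1312,  0.0135])]
red [171.9567 272.2511] [array([-0.0965, -0.1117]), array([-0.0884, -0.0441]), array([ 0.0013, -0.0395]), array([-0.0065, -0.103 ])]
red [449.5183 205.4599] [array([-0.0033, -0.0376]), array([-0.0035, -0.1036]), array([-0.0851, -0.1142]), array([-0.0849, -0.0439])]
[((288, 250, 70, 2), array([-0.1061,  0.0657]))]
```

The pointer now lies on the green mark (columns 318.7 and 318.6) with the bar square to it. The treadle's free end is at x ≈ -81 mm and z ≈ 0.127, so I'll press at (-68, -75) mm with shut fingers.

Call:
{"fn": "carry_out", "kwargs": {
  "motion": [
    [[1,-10,36,0,0],[1,-20,72,0,0],[1,-30,108,0,0],[1,-38,137,0,0],[1,-39,139,30,0],[1,-39,139,65,0],[1,-39,139,100,0],[1,-39,139,125,0],[1,-39,139,138,0],[1,-39,139,140,0]]
  ]
}}

```text
time: 21.8
position: [0.6081, -0.257, 0.0907]
ee_rot: [-0.001, 0.998, -0.055, -0.003]
force: [-1.2, 1.0, 2.8]
grip_width: 0.0004
grip_force: 1.4
```

Call:
{"fn": "carry_out", "kwargs": {
  "motion": [
    [[1,0,0,4,0],[1,0,0,8,0],[1,0,0,12,0],[1,0,0,12,0]]
  ]
}}

```text
time: 22.13
position: [0.6107, -0.2587, 0.0829]
ee_rot: [0.0, 0.998, -0.055, 0.001]
force: [0.2, -0.4, 4.3]
grip_width: 0.0004
grip_force: 2.1
```

```bash
python3 - <<'E'
from h import *
st=readout.get_state();R,p=tool();print(p,rel(p),st["force"],st["grip_width"])
E
```

```text
[ 0.6107152  -0.25870036  0.08288632] [-0.06953829 -0.07417702] [ 0.21662872 -0.44047149  4.29182754] 0.0003714165622129631
```

Call:
{"fn": "carry_out", "kwargs": {
  "motion": [
    [[1,0,0,3,0],[1,0,0,6,0],[1,0,0,9,0],[1,0,0,9,0]]
  ]
}}

```text
time: 22.47
position: [0.6104, -0.2589, 0.0764]
ee_rot: [-0.0, 0.998, -0.056, 0.001]
force: [-8.9, 4.0, 22.2]
grip_width: 0.0008
grip_force: 10.9
```

Call:
{"fn": "carry_out", "kwargs": {
  "motion": [
    [[1,0,0,2,0],[1,0,0,3,0],[1,0,0,3,0]]
  ]
}}

```text
time: 22.72
position: [0.6104, -0.2589, 0.0755]
ee_rot: [-0.001, 0.998, -0.056, 0.001]
force: [-16.8, 9.5, 42.3]
grip_width: 0.0004
grip_force: 21.1
```

The treadle reached its stop: force rose to 42 N with no further travel, and it was held there. I'll let it up and check.

Call:
{"fn": "carry_out", "kwargs": {
  "motion": [
    [[1,0,0,0,0],[1,0,0,-12,0],[1,0,0,-40,0],[1,0,0,-80,0],[1,0,0,-120,0],[1,0,0,-160,0],[1,0,0,-170,0],[1,0,0,-170,0]]
  ]
}}

```text
time: 23.38
position: [0.6117, -0.2594, 0.2446]
ee_rot: [0.001, 0.998, -0.055, 0.003]
force: [-0.9, 0.5, -0.5]
grip_width: 0.0007
grip_force: 0.0
```

```bash
python3 - <<'E'
from h import *
np.set_printoptions(precision=4,suppress=True)
st=readout.get_state();R,p=tool();print(p,rel(p),st["time"],st["force"])
w=View("wrist","w14");s=View("scene")
for c in s.blobs((0,170,60),(4,255,255),100,(140,240,200,310))[:1]: print("red",cen(c),cv2.contourArea(c),cv2.boundingRect(c))
for c in w.blobs((45,80,50),(85,255,255),15,(0,20,320,260)): print("mark",rel(w.at(cen(c),.1)))
for c in w.blobs((5,150,80),(14,255,255),15,(0,20,320,260)): r=cv2.minAreaRect(c); print("or",[rel(w.at(q,.139)) for q in cv2.boxPoints(r)])
print([(cv2.boundingRect(c),rel(w.at(cen(c),.088))) for c in w.blobs((105,120,40),(125,255,255),30)])
cv2.imwrite("pics/fin.png",np.vstack([w.im[:280],cv2.resize(s.im[190:340,120:440],(640,300))])[:,:,::-1])
E
```

```text
[ 0.6117 -0.2594  0.2446] [-0.0685 -0.0748] 23.3833 [-0.9221  0.5184 -0.4721]
red [167.5828 284.1426] 159.0 (156, 277, 33, 13)
mark [0.0158 0.0667]
or [array([0.0024, 0.0695]), array([0.0031, 0.0621]), array([-0.0276,  0.0625]), array([-0.0284,  0.0701])]
or [array([-0.0874,  0.2286]), array([-0.0832,  0.2213]), array([-0.0866,  0.22  ]), array([-0.0909,  0.2272])]
[((154, 216, 209, 4), array([-0.1056,  0.0027]))]
```

View pics/fin.png

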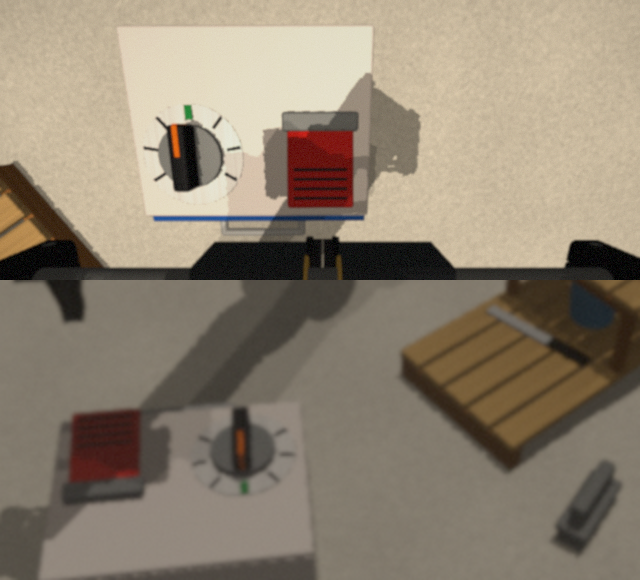

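The final view shows the drawer flush (panel centre at -105 mm, as it should be when shut), the pointer on the mark, the treadle up and the file and cup in place. I'm handing in.

```bash
python3 -c "
from bench import ctrl; print(ctrl.hand_in())"
```

```text
the job is handed in; nothing more can be done
None
```

I've handed the job in after about 23 s on the robot's clock, with no verdict returned: the brush is bristles down in the shut drawer, the dial pointer is on the green mark, and the treadle was pressed to its stop, held and has sprung back.

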